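Set out doming punches by size

TASK

Set out the four steel doming punches for use: move them from the dark wooden storage rack to the notched steel bench rest, one to a notch, in order of ball size, with the largest ball in the notch nearest the brass dapping cube and the smallest in the notch farthest from it. Each shank must lie level in the notches of both rails, roughly centred across the rest (either end of the punch may face you). Leave the dapping cube and the round parts tin where they stand.

Things in the scene. Friction and masses are not known exactly. Their poses are not given: they have to be found in the camera images.
- punch_10: steel doming punch, smallest of four: round shank 14 mm thick, a 10 mm ball on a tapered neck at one end, about 160 g. Origin: on the shank's axis at the grip point (seated: midway between the rails, 40 mm above the bench); x along the shank, which spans x = -45 to +85 mm, ball centre at x = -66 mm; z up at the start. Centre of mass within 22 mm of the origin.
- punch_17: steel doming punch, second smallest of four: round shank 14 mm thick, a 17 mm ball on a tapered neck at one end, about 180 g. Origin: on the shank's axis at the grip point (seated: midway between the rails, 40 mm above the bench); x along the shank, which spans x = -45 to +85 mm, ball centre at x = -66 mm; z up at the start. Centre of mass within 22 mm of the origin.
- punch_24: steel doming punch, second largest of four: round shank 14 mm thick, a 24 mm ball on a tapered neck at one end, about 210 g. Origin: on the shank's axis at the grip point (seated: midway between the rails, 40 mm above the bench); x along the shank, which spans x = -45 to +85 mm, ball centre at x = -66 mm; z up at the start. Centre of mass within 22 mm of the origin.
- punch_32: steel doming punch, largest of four: round shank 14 mm thick, a 32 mm ball on a tapered neck at one end, about 290 g. Origin: on the shank's axis at the grip point (seated: midway between the rails, 40 mm above the bench); x along the shank, which spans x = -45 to +85 mm, ball centre at x = -66 mm; z up at the start. Centre of mass within 22 mm of the origin.
- storage_rack: dark wooden rack, 96 x 250 mm, 8 mm base board, fixed; the punches lie in it at the start, in any order, balls towards the robot. Two upright rails along its y axis at x = -32 and +32 mm, 50 mm free between them, each with 90 degree V notches at y = -75, -25, 25, 75 mm (bottoms 30, peaks 55 mm above the bench). A seated shank lies along x, its axis 40 mm up. Origin: centre of its underside.
- bench_rest: steel rest, 88 x 250 mm, fixed, empty at the start. Two upright rails along its y axis at x = -32 and +32 mm, 56 mm free between them, each with 90 degree V notches at y = -75, -25, 25, 75 mm (bottoms 30, peaks 55 mm above the bench). A seated shank lies along x, its axis 40 mm up. Tie rods at y = -100 and 100 mm; bare bench between the rails. Origin: centre of its underside.
- dapping_cube: brass cube with round hollows in its faces, 42 x 42 x 42 mm, loose, off one end of the bench rest, at about y = +175 or -175 mm in the rest's frame; the end differs from start to start. Origin: centre of its underside; z up. Not to be moved.
- parts_tin: round white metal tin with a lid, 60 mm across and 22 mm high, loose, off the other end of the bench rest. Origin: centre of its underside; z up. Not to be moved.

How it is judged:
By the outcome, as a careful person would: the job done as asked, in the order asked, and still so for the second after the job is handed in, with the robot touching nothing.
It also fails if it takes over 120 s, if anything falls off the work surface, if the arm or the gripper's body presses on something with over 40 N, if the wrist force passes 120 N, or if a joint passes its speed limit or range.

ROBOT

A 6-joint arm with a two-finger parallel gripper is mounted at the origin on a cart in front of the work surface, level with it; the furniture and walls round the work are solid. World frame = base frame: x ahead of the robot, y to its left, z up, the work surface at z = 0. Lengths are in mm, angles in degrees, forces in N, time in s.
With the tool pointing down it reaches from about 300 to 850 mm from the base axis. Payload 4.2 kg.
Tool frame: the origin (TCP) lies at the very end of the fingers, on their centre line; the grasp point (between the pads) lies 19 mm behind it (hold_point_z is the z of the grasp point in the tool frame, in mm); z points along the fingers, y is the direction in which the jaws open and shut (so a half turn about z gives the same grasp; the last joint's range is limited). The gripper opens to 91 mm and grips with 3 to 60 N. Pads are 32 mm wide; open, the fingers measure 118 mm over their backs; the gripper's body (76 mm by 178 mm) begins 60 mm behind the grasp point.
Start: joints at [-67.036, 18.312, 89.639, -0, 72.044, -1.146], TCP at [234.887, -524.854, 213.976] pointing down, gripper open.
Joint ranges: [-177.97, 177.97], [-48.28, 115.42], [12.27, 149.76], [-77.06, 257.06], [2.81, 150.46], [-146.56, 146.56]. Speed limits (degrees/s): [147.25, 147.25, 180, 180, 180, 180].

INTERFACE

Orientations are given as [roll, pitch, yaw] about the fixed x, y, z axes, in that order (R = Rz(yaw) Ry(pitch) Rx(roll)).
In Python, from workcell import state, grab_frame, job_done, hold_point_z gives the robot as it stands. The module is installed in compiled form; this text tells all that it offers.
- The arm moves only by the shell command python3 -m creep 'ROWS' [FORCE]. ROWS is JSON, a list of rows, each a list of 7 numbers: the closure, from 0 (fully open) to 1 (shut), then the shift along the tool's x, y, z in mm, then the turn, a rotation vector about the tool's x, y, z in degrees. A call has 1 to 5 rows; each row shifts and turns the commanded pose from where the row before left it, along the tool's axes as they then stand; what a row does not reach is not made up. A row lasts 1/8 s, in which the tool goes at most 62.5 mm and 10.7 degrees, less where a joint would pass 70% of its speed; a pose out of reach is approached as far as the arm can. A call is refused whole if a number of a shift passes 62.5 or a number of a turn 10.7, either way. A call with a gripper value outside its range is refused whole. The fingers move at their own pace and stop on an object; FORCE is the grip in N (left out, the last holds). Time passes only in rows, so rows that do not move let the fingers close. It gives the time, the measured TCP pose, the force and the opening at its end, in the units of the state.
- state(): the state, without advancing time (a new reading comes with each control period).
- grab_frame(name): name is "side" or "top" or "wrist"; returns a dict with "frame" (480x640x3 uint8, red, green, blue), "fx", "fy", "cx", "cy" (pixels), "view" (4x4, takes a point from world to camera coordinates). Camera axes: x right, y down, z forward; pixel columns grow to the right and rows downward; lengths in mm; the calibration is good to about 2 mm. The wrist camera is an equidistant fisheye: a pixel r from the principal point sees the ray r / f radians off the axis. A picture is of the moment at which its call begins. There is no depth.
- job_done(): hands the job in, once; it reports no verdict.
The state is a dict: "time_s": time; "qpos": joint angles; "qvel": joint speeds; "effort": joint torques, N m; "ee_pos": TCP position; "ee_rot": TCP orientation; "force": force on the tool from outside, world axes, zero at the start; "torque": the same for the moment, N m; "gripper_width": finger opening in mm.
Only numpy, scipy, OpenCV 4.12 (cv2) and the standard library are available. Lean on these libraries where they do the work, as an engineer would, in place of code of your own. Each camera call takes 0.05 s, during which the arm holds its last target.

## Working session

There is one attempt and no reset: what is moved stays moved. The work goes in short steps, Python scripts to look and compute and a shell command to move; the robot and the scene stay as the last step left them, time stands still between calls to the robot, and variables do not carry over. Pictures are saved under pics/ and viewed, and the job is handed in when it is done.

```bash
mkdir -p pics; ls; cat > h.py <<'E'
import numpy as np, cv2
from workcell import state, grab_frame, job_done, hold_point_z
def save(name,fn):
    f=grab_frame(name); cv2.imwrite('pics/'+fn,f['frame'][:,:,::-1]); 
    np.savez('pics/'+fn[:-4]+'.npz',**{k:np.array(v) for k,v in f.items()}); return f
E
python3 - <<'E'
from h import *
print(state(),hold_point_z)
for n in('side','top','wrist'):
    f=save(n,n+'0.png'); print(n,f['fx'],f['cx'],f['cy'],np.round(f['view'],3).tolist())
E
```

```text
pics
{'time_s': 0.0, 'qpos': array([-6.70351582e+01,  1.83508104e+01,  8.97060673e+01,  6.05564057e-04,
        7.20426327e+01, -1.14589859e+00]), 'qvel': array([-0.00105859,  0.01181503,  0.03381119, -0.00878333, -0.07032106,
        0.00136213]), 'effort': array([-7.34057394e-04, -4.12467849e+01, -2.31972921e+01,  7.27183535e-02,
        4.57396545e-02, -1.42451440e-04]), 'ee_pos': array([ 234.69822196, -524.37577612,  213.13089343]), 'ee_rot': array([-1.79900521e+02, -2.56566971e-03,  2.41105510e+01]), 'force': array([-0.91406809,  0.75163318, -0.00324448]), 'torque': array([ 0.00410935,  0.00574716, -0.02821682]), 'gripper_width': 91.35199183939443} -18.8
side 506.4572682651132 316.5097105304392 252.6583158574827 [[-0.989, -0.145, -0.016, 514.856], [-0.076, 0.601, -0.795, 86.108], [0.125, -0.786, -0.606, 1049.024], [0.0, 0.0, 0.0, 1.0]]
top 470.1959761791701 317.2128750817077 242.92959405452643 [[-0.042, -0.999, 0.002, 23.39], [-0.976, 0.04, -0.213, 509.931], [0.212, -0.011, -0.977, 1016.954], [0.0, 0.0, 0.0, 1.0]]
wrist 371.64829954431775 320.7510085421626 237.42019126241416 [[0.408, -0.913, -0.001, -574.631], [-0.876, -0.392, 0.28, -32.376], [-0.256, -0.113, -0.96, 392.688], [0.0, 0.0, 0.0, 1.0]]
```

View pics/side0.png

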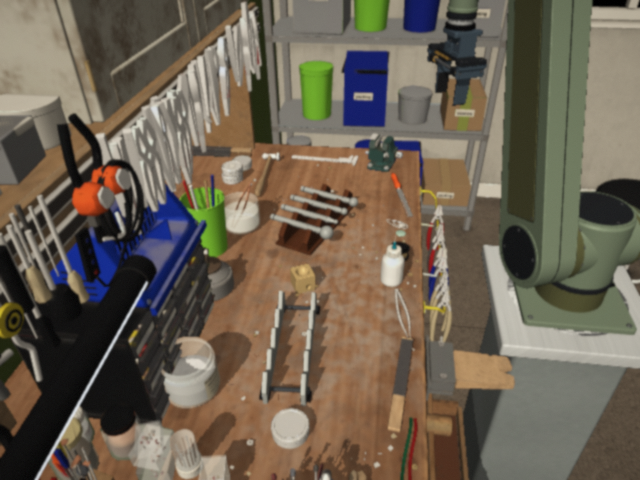

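View pics/top0.png

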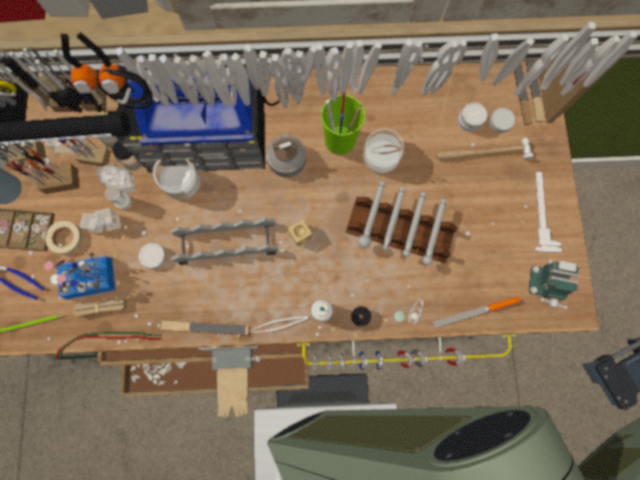

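View pics/wrist0.png

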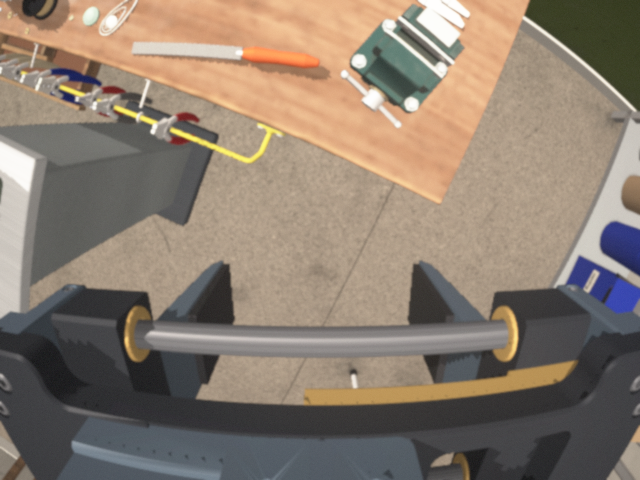

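The top view shows the rack near (402,230), the rest near (225,240) with the cube at (300,232) and the tin at (151,256). The cube is therefore at the rest's −y end. I'll zoom in on both views.

```bash
python3 - <<'E'
import cv2
a=cv2.imread('pics/top0.png'); 
cv2.imwrite('pics/t1.png',cv2.resize(a[165:285,335:475],None,fx=5,fy=5,interpolation=2))
cv2.imwrite('pics/t2.png',cv2.resize(a[200:285,130:325],None,fx=4,fy=4,interpolation=2))
b=cv2.imread('pics/side0.png'); 
cv2.imwrite('pics/s1.png',cv2.resize(b[170:270,255:375],None,fx=6,fy=6,interpolation=2))
E
```

```text
(no output)
```

View pics/t1.png

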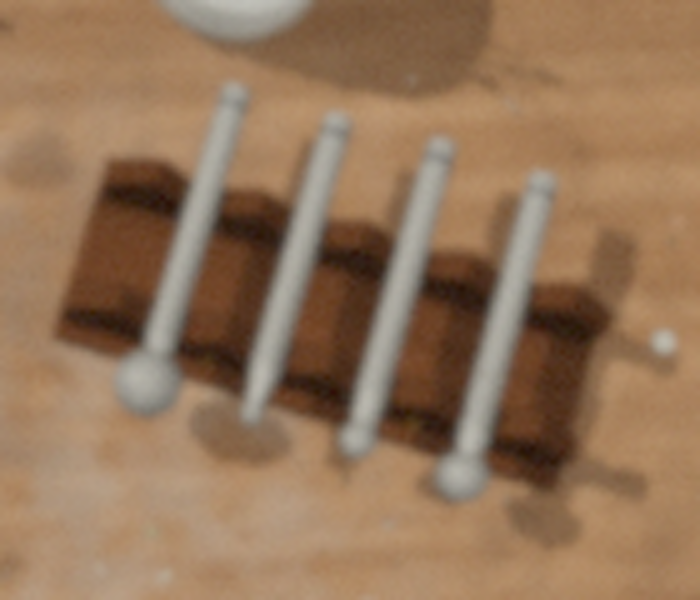

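View pics/t2.png

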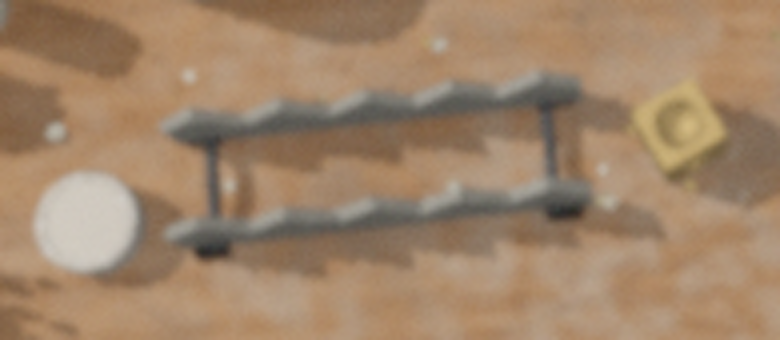

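View pics/s1.png

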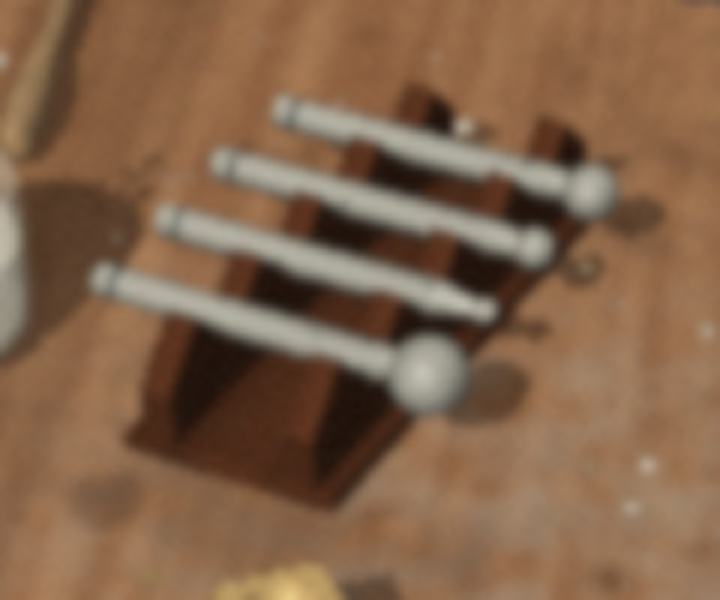

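Zoomed in, the order along the rack from +y to −y is 32, 10, 17, 24 (ball centres in the top crop at (147,380), (250,413), (356,440), (462,475)). Next I'll triangulate the punches from top and side, and zoom the side view on the rest.

```bash
cat >> h.py <<'E'
def ray(f,uv,fish=False):
    V=np.array(f['view']);R=V[:3,:3];t=V[:3,3]
    x=(uv[0]-float(f['cx']))/float(f['fx']);y=(uv[1]-float(f['cy']))/float(f['fy'])
    if fish:
        r=np.hypot(x,y); d=np.array([x/r*np.sin(r),y/r*np.sin(r),np.cos(r)]) if r>0 else np.array([0,0,1.])
    else: d=np.array([x,y,1.])
    d=R.T@d; return -R.T@t, d/np.linalg.norm(d)
def tri(*rs):
    A=sum(np.eye(3)-np.outer(d,d) for c,d in rs); b=sum((np.eye(3)-np.outer(d,d))@c for c,d in rs)
    p=np.linalg.solve(A,b); e=max(np.linalg.norm((np.eye(3)-np.outer(d,d))@(p-c)) for c,d in rs); return p,e
def onz(r,z): c,d=r; return c+d*(z-c[2])/d[2]
def ld(n): return dict(np.load('pics/'+n+'.npz'))
E
python3 - <<'E'
from h import *
T=ld('top0');S=ld('side0')
t1=lambda u,v:(335+(u+.5)/5-.5,165+(v+.5)/5-.5); s1=lambda u,v:(255+(u+.5)/6-.5,170+(v+.5)/6-.5)
for n,bt,bs,et,es in [(32,(147,380),(428,373),(236,88),(100,278)),(10,(250,413),(487,310),(338,118),(165,222)),(17,(356,440),(537,245),(440,145),(222,163)),(24,(462,475),(590,190),(541,178),(285,110))]:
    b,e1=tri(ray(T,t1(*bt)),ray(S,s1(*bs))); q,e2=tri(ray(T,t1(*et)),ray(S,s1(*es)))
    d=q-b; u=d/np.linalg.norm(d)
    print(n,b.round(1),q.round(1),'err',round(e1,1),round(e2,1),'len',np.linalg.norm(d).round(1),'yaw',np.degrees(np.arctan2(d[1],d[0])).round(1),'grip',(b+66*u).round(1))
b=cv2.imread('pics/side0.png'); 
cv2.imwrite('pics/s2.png',cv2.resize(b[255:450,240:340],None,fx=3,fy=3,interpolation=2))
E
```

```text
32 [ 514.  -106.3   40.1] [ 654.7 -157.7   39.3] err 0.7 0.6 len 149.8 yaw -20.1 grip [ 576.  -129.    39.8]
10 [ 496.5 -152.9   39.8] [ 637.9 -205.4   37.7] err 0.7 0.9 len 150.8 yaw -20.4 grip [ 558.4 -175.9   38.9]
17 [ 481.5 -200.4   41.4] [ 622.3 -252.3   39.3] err 0.7 0.7 len 150.0 yaw -20.2 grip [ 543.5 -223.2   40.5]
24 [ 463.8 -248.1   39.8] [ 603.1 -298.1   40.5] err 0.4 1.2 len 148.1 yaw -19.8 grip [ 525.9 -270.4   40.1]
```

View pics/s2.png

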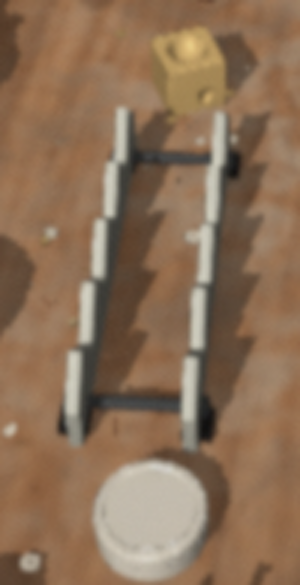

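The triangulation is consistent: axes about 40 mm up, ball-to-end distance about 150 mm against 151 expected, spacing about 50 mm, and rack yaw about −20°. Next is a coarse rest pose and the moves to a wrist look over the rest.

```bash
python3 - <<'E'
from h import *
T=ld('top0');W=ld('wrist0')
t2=lambda u,v:(130+(u+.5)/4-.5,200+(v+.5)/4-.5)
P=[onz(ray(T,t2(*p)),45) for p in [(165,127),(168,235),(580,92),(590,192)]]
for p in P: print(p.round(0))
c=sum(P)/4; print('c',c.round(1)); d=(P[0]+P[1]-P[2]-P[3]); print('yaw',np.degrees(np.arctan2(-d[0],d[1])))
print('cube',onz(ray(T,t2(680,128)),42),'tin',onz(ray(T,t2(87,222)),22))
for n,p in dict(cup=(383,150),green=(343,125),bottle=(321,310),jar=(285,155)).items(): print(n,onz(ray(T,p),60).round(0))
C=ray(W,(320,240),True)[0]; print('cam',C); s=state(); R=cv2.Rodrigues(np.zeros(3))[0]
from scipy.spatial.transform import Rotation as Ro
R=Ro.from_euler('xyz',s['ee_rot'],degrees=True).as_matrix(); print('cam in tool',R.T@(C-s['ee_pos']), 'fwd in tool',R.T@W['view'][2,:3])
E
cat >> h.py <<'E'
from scipy.spatial.transform import Rotation as Ro
def shift(target, s=None):
    s=s or state(); R=Ro.from_euler('xyz',s['ee_rot'],degrees=True).as_matrix()
    return R.T@(np.array(target)-s['ee_pos'])
E
```

```text
[554. 339.  45.]
[490. 336.  45.]
[565.  99.  45.]
[505.  95.  45.]
c [528.6 217.   45. ]
yaw 3.11217534273615
cube [541.73944151  41.73536032  42.        ] tin [504.43167004 390.14634836  22.        ]
cup [ 728. -163.   60.]
green [796. -72.  60.]
bottle [358.   0.  60.]
jar [725.  70.  60.]
cam [ 306.59110071 -492.98129332  385.25825872]
cam in tool [  78.4496501     0.36774703 -171.9215262 ] fwd in tool [-2.79641109e-01 -2.42996185e-04  9.60104573e-01]
```

```bash
python3 -m creep '[[0,42,-42,-3,0,0,0],[0,42,-42,-3,0,0,0],[0,42,-42,-3,0,0,0],[0,42,-42,-3,0,0,0],[0,42,-42,-3,0,0,0]]' && python3 -m creep '[[0,42,-42,-3,0,0,0],[0,42,-42,-3,0,0,0],[0,42,-42,-3,0,0,0],[0,42,-42,-3,0,0,0],[0,42,-42,-3,0,0,0]]' && python3 -m creep '[[0.6,42,-42,-3,0,0,0],[0.6,42,-42,-3,0,0,0],[0.6,42,-42,-3,0,0,0],[0.6,0,0,0,0,0,10.5],[0.6,0,0,0,0,0,10.5]]'
```

```text
time_s: 0.78
ee_pos: [341.0, -245.5, 229.0]
ee_rot: [180.0, -0.0, 24.1]
force: [0.9, 0.1, 0.1]
gripper_width: 91.3
time_s: 1.4
ee_pos: [447.0, 32.0, 244.0]
ee_rot: [180.0, -0.0, 24.1]
force: [-0.3, -0.4, -0.1]
gripper_width: 91.3
time_s: 2.02
ee_pos: [510.1, 197.5, 252.2]
ee_rot: [180.0, 0.1, 2.9]
force: [-0.5, -0.8, -0.3]
gripper_width: 44.4
```

```bash
python3 - <<'E'
from h import *
save('wrist','w1.png'); s=state(); print(s['qpos'].round(1),s['ee_pos'],s['ee_rot'],s['gripper_width'])
E
```

```text
[ 19.9  14.5  89.4  -0.   76.1 107.3] [510.01650012 197.05839324 252.29546184] [1.79964624e+02 6.66586642e-02 2.61375086e+00] 39.88019243825769
```

View pics/w1.png

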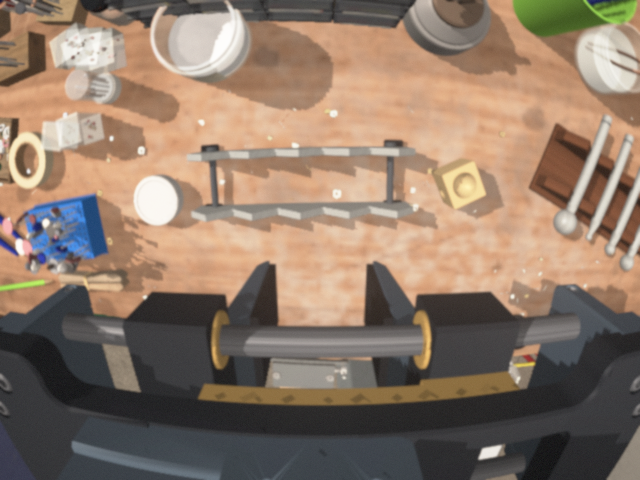

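The wrist view shows the rest at rows 150–215, columns 190–412, with the cube at (461,185) and the tin at (158,200). I'll zoom in on the rails and take a second wrist position to triangulate.

```bash
python3 -m creep '[[0.6,-50,0,0,0,0,0],[0.6,-50,0,0,0,0,0],[0.6,0,0,0,0,0,0]]'; python3 - <<'E'
from h import *
save('wrist','w2.png')
for n,(r0,c0) in dict(w1=(135,180),w2=(80,180)).items():
    a=cv2.imread(f'pics/{n}.png')[r0:r0+90,c0:c0+245]; cv2.imwrite(f'pics/{n}z.png',cv2.resize(a,None,fx=3.2,fy=3.2,interpolation=2))
E
```

```text
time_s: 2.45
ee_pos: [407.3, 190.5, 253.0]
ee_rot: [180.0, 0.1, 3.3]
force: [0.1, 0.2, -0.0]
gripper_width: 36.3
```

View pics/w1z.png

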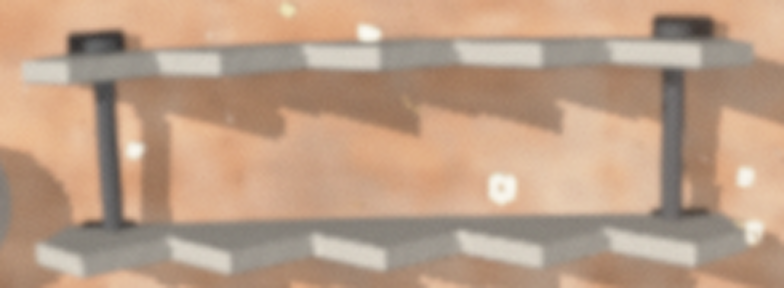

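View pics/w2.png

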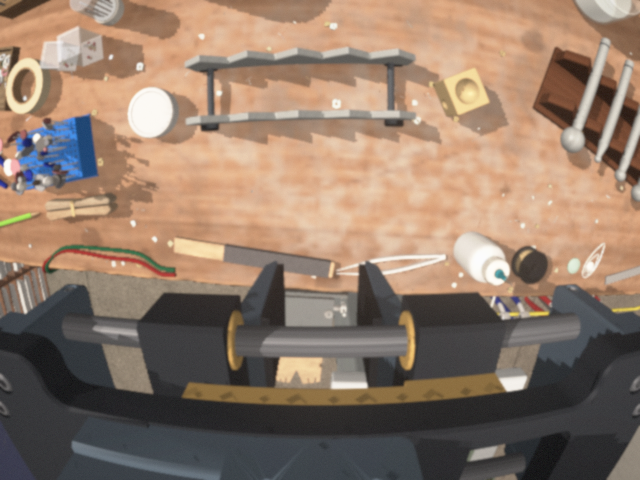

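View pics/w2z.png

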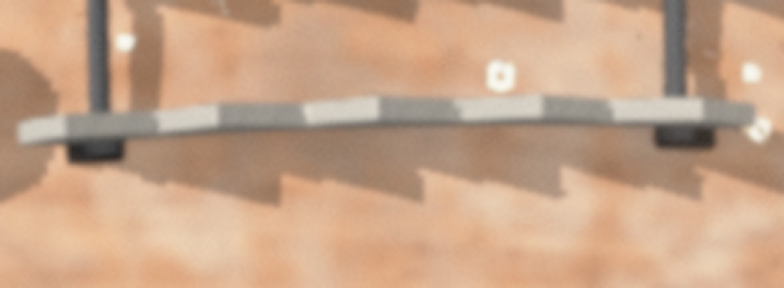

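```bash
python3 - <<'E'
from h import *
for n,(r0,c0) in dict(w2=(40,180)).items():
    a=cv2.imread(f'pics/{n}.png')[r0:r0+90,c0:c0+245]; cv2.imwrite(f'pics/{n}z2.png',cv2.resize(a,None,fx=3.2,fy=3.2,interpolation=2))
E
```

```text
(no output)
```

View pics/w2z2.png

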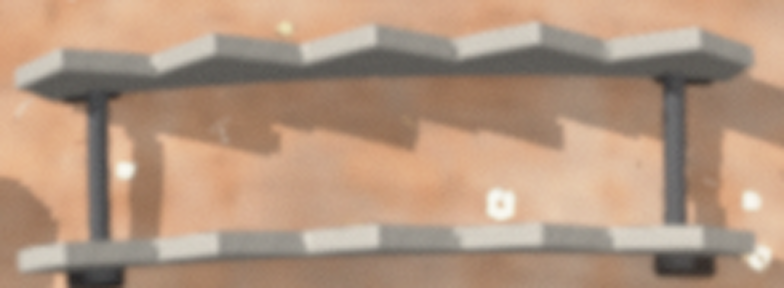

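```bash
python3 - <<'E'
from h import *
A=ld('w1');B=ld('w2')
def px(u,r0): return (180+(u[0]+.5)/3.2-.5, r0+(u[1]+.5)/3.2-.5)
D={'farP':([(70,69),(220,63),(380,54),(541,52),(700,52)],[(64,61),(216,46),(377,38),(540,35),(698,40)]),
'farV':([(160,64),(304,57),(455,52),(609,52)],[(155,64),(304,55),(457,47),(609,47)]),
'nearP':([(82,262),(232,260),(387,257),(543,253),(696,251)],[(66,255),(218,245),(379,238),(542,235),(700,239)]),
'nearV':([(168,247),(315,245),(460,242),(607,240)],[(158,251),(306,241),(459,239),(612,238)])}
O={}
for k,(a,b) in D.items():
    O[k]=[]
    zz=55 if k[-1]=='P' else 30
    for p,q in zip(a,b):
        ra,rb=ray(A,px(p,135),1),ray(B,px(q,40),1)
        X,e=tri(ra,rb); pa,pb=onz(ra,zz),onz(rb,zz); m=(pa+pb)/2; O[k].append(m)
        print(k,'tri',X.round(1),round(e,1),'planes',pa.round(1)[:2],pb.round(1)[:2])
f=np.array([p[:2] for k in O for p in O[k]])
loc=np.array([(x,y) for x,ys in ((32,[100,50,0,-50,-100]),(32,[75,25,-25,-75]),(-32,[100,50,0,-50,-100]),(-32,[75,25,-25,-75])) for y in ys])
mf,ml=f.mean(0),loc.mean(0); H=(loc-ml).T@(f-mf); th=np.arctan2(H[0,1]-H[1,0],H[0,0]+H[1,1])
R=np.array([[np.cos(th),-np.sin(th)],[np.sin(th),np.cos(th)]]); c=mf-R@ml
print('rest',c,np.degrees(th),'res',(f-(loc@R.T+c)).std(0), np.abs(f-(loc@R.T+c)).max(0))
for y in(-75,-25,25,75): print(y,(c+R@[0,y]).round(1))
E
```

```text
farP tri [560.7 324.   46.4] 0.1 planes [561.3 321.1] [559.  321.1]
farP tri [563.5 272.6  50.5] 0.0 planes [563.8 271.7] [562.6 271.6]
farP tri [567.7 222.2  46.7] 0.1 planes [568.1 221.7] [565.9 221.7]
farP tri [571.  171.7  49.7] 0.0 planes [571.3 172.1] [569.8 172. ]
farP tri [574.6 121.4  49.8] 0.4 planes [574.8 122.2] [573.3 122.8]
farV tri [561.5 296.9  31.2] 0.1 planes [561.4 297.2] [561.7 297.3]
farV tri [564.8 247.8  29.4] 0.5 planes [564.8 248.2] [564.7 247.2]
farV tri [568.7 197.8  33.1] 0.6 planes [568.5 198.4] [569.4 197.3]
farV tri [571.9 148.4  36.9] 0.0 planes [571.6 147.6] [573.4 147.6]
nearP tri [495.7 320.3  46. ] 0.2 planes [497.9 317.8] [495.5 317.1]
nearP tri [499.  268.4  48.6] 0.3 planes [500.6 267. ] [498.8 267.4]
nearP tri [502.7 217.5  50.3] 0.3 planes [503.8 216.9] [502.5 217.5]
nearP tri [506.6 167.2  50.5] 0.2 planes [507.6 167.4] [506.3 167.7]
nearP tri [509.8 117.   49.5] 0.3 planes [511.  117.8] [509.5 118.4]
nearV tri [497.5 294.4  26.3] 0.6 planes [498.3 294.1] [497.4 292.9]
nearV tri [501.6 242.6  32.2] 0.1 planes [501.1 242.7] [501.7 243. ]
nearV tri [504.5 193.2  30.3] 0.3 planes [504.5 193.5] [504.6 192.9]
nearV tri [508.4 143.6  32.8] 0.4 planes [507.8 143.6] [508.6 142.8]
rest [535.0807629  219.97699362] 3.9975133860229866 res [0.24546306 0.4532956 ] [0.51631329 0.92297487]
-75 [540.3 145.2]
-25 [536.8 195. ]
25 [533.3 244.9]
75 [529.9 294.8]
```

The rest fits well: centre (535.1, 220.0), yaw 4.0°, residuals under 1 mm, valleys about 30 mm and peaks about 50 mm measured (55 by the text). Targets are 32→(540.3,145.2), 24→(536.8,195), 17→(533.3,244.9), 10→(529.9,294.8). Next I go above punch_32.

```bash
python3 -m creep '[[0.6,0,0,0,0,0,7.8],[0.6,0,0,0,0,0,7.8],[0.6,0,0,0,0,0,7.8],[0.6,38.4,34.6,15,0,0,0],[0.6,38.4,34.6,15,0,0,0]]' && python3 -m creep '[[0.6,38.4,34.6,15,0,0,0],[0.6,38.4,34.6,15,0,0,0],[0.6,38.4,34.6,15,0,0,0],[0.6,38.4,34.6,15,0,0,0],[0.6,38.4,34.6,15,0,0,0]]' && python3 -m creep '[[0.6,0,0,0,0,0,0],[0.6,0,0,0,0,0,0]]'
python3 - <<'E'
from h import *
save('wrist','w3.png'); s=state(); print(s['ee_pos'],s['ee_rot'],shift([576,-129,21]))
E
```

```text
time_s: 3.12
ee_pos: [460.4, 98.8, 222.7]
ee_rot: [-180.0, -0.1, -20.1]
force: [0.0, -0.4, -0.2]
gripper_width: 36.7
time_s: 3.75
ee_pos: [580.3, -131.8, 147.0]
ee_rot: [-180.0, -0.0, -20.3]
force: [0.2, 0.8, 0.2]
gripper_width: 36.4
time_s: 4.0
ee_pos: [578.7, -129.4, 147.4]
ee_rot: [-180.0, 0.1, -20.3]
force: [-0.7, -0.1, 0.5]
gripper_width: 36.3
[ 578.59955608 -128.8070364   147.96831623] [-1.79984639e+02  1.03021527e-02 -2.02476036e+01] [ -2.34930843   1.11472839 126.96844641]
```

View pics/w3.png

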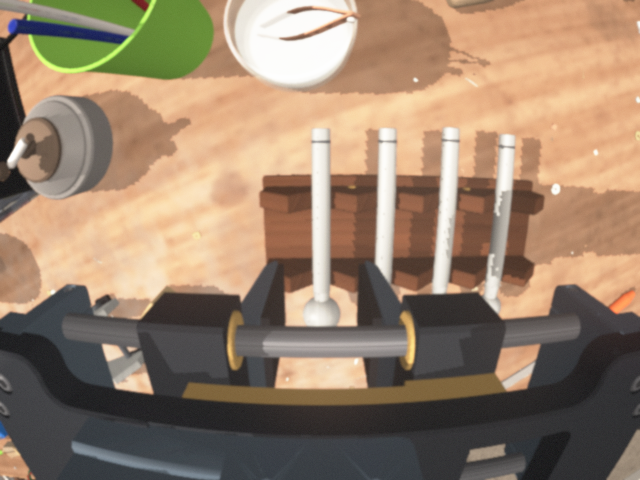

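The wrist view has punch_32's shank at column ~321, running from (321,130) to the ball at (321,312), centred between the fingers. I'll check it numerically.

```bash
cat > shank.py <<'E'
from h import *
import sys
# columns of bright shank per row near guess, rays onto z=40
def shank(n,c0,c1,r0,r1,half=22):
    W=ld(n); g=W['frame'].min(axis=2).astype(float); P=[]
    for r in range(r0,r1,5):
        c=int(round(c0+(c1-c0)*(r-r0)/(r1-r0))); row=g[r,c-half:c+half]
        m=row>(row.max()*.62)
        i=np.flatnonzero(m); P.append((c-half+(i[0]+i[-1])/2,r,i[-1]-i[0]+1))
    X=np.array([onz(ray(W,p[:2],1),40) for p in P]); 
    vx,vy,x0,y0=cv2.fitLine(X[:,:2].astype(np.float32),cv2.DIST_HUBER,0,.01,.01).ravel()
    if vx<0: vx,vy=-vx,-vy
    return np.array(P).round(1),(x0,y0),np.array([vx,vy])
E
python3 - <<'E'
from shank import *
P,p,v=shank('w3',321,321,145,285); print(P[::4].tolist(),np.degrees(np.arctan2(v[1],v[0])))
W=ld('w3'); end=onz(ray(W,(321,128),1),47)[:2]; s=p+v*((end-p)@v); g=s-85*v; print('end',end,'grip',g,shift([*g,21]))
E
```

```text
[[318.0, 145.0, 39.0], [320.5, 165.0, 44.0], [320.0, 185.0, 17.0], [320.0, 205.0, 17.0], [320.0, 225.0, 17.0], [320.0, 245.0, 17.0], [320.5, 265.0, 16.0]] -19.936338
end [ 655.17928232 -158.72361585] grip [ 575.67266422 -128.63921835] [ -2.78127529   0.88952463 126.96858445]
```

The wrist estimate (575.7, −128.6) agrees with the triangulation. Now I descend and grip.

```bash
python3 -m creep '[[0.6,-2.7,1,20,0,0,0.2],[0.6,0,0,40,0,0,0],[0.6,0,0,40,0,0,0],[0.6,0,0,20,0,0,0],[0.6,0,0,7,0,0,0]]' && python3 -m creep '[[0.6,0,0,0,0,0,0],[1,0,0,0,0,0,0],[1,0,0,0,0,0,0],[1,0,0,0,0,0,0],[1,0,0,0,0,0,0]]' 40
```

```text
time_s: 4.68
ee_pos: [575.0, -128.0, 20.5]
ee_rot: [180.0, 0.1, -20.4]
force: [0.6, -0.2, 1.0]
gripper_width: 36.4
time_s: 5.3
ee_pos: [576.4, -128.8, 21.8]
ee_rot: [-179.9, -0.1, -20.5]
force: [0.6, 4.7, 4.8]
gripper_width: 13.0
```

```bash
python3 -m creep '[[1,0,0,-5,0,0,0],[1,0,0,-20,0,0,0],[1,0,0,-40,0,0,0],[1,0,0,-45,0,0,0],[1,0,0,0,0,0,0]]'
python3 - <<'E'
from h import *
s=state(); print(s['ee_pos'],s['ee_rot'],s['force'],s['torque'],s['gripper_width'])
save('wrist','w4.png')
E
```

```text
time_s: 5.92
ee_pos: [577.6, -130.4, 134.3]
ee_rot: [180.0, -0.4, -20.5]
force: [0.8, -0.3, -2.2]
gripper_width: 13.3
[ 577.57424383 -130.37873809  134.30280882] [179.9923408   -0.42167344 -20.49928797] [ 0.76129478 -0.31094429 -2.16737365] [ 0.08786709 -0.04302249  0.01130989] 13.274753791409635
```

View pics/w4.png

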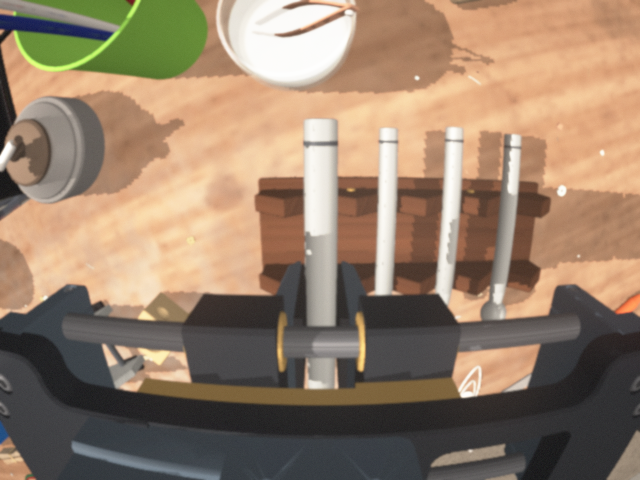

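punch_32 is held (opening 13.3, about 2.2 N extra weight). I'll carry it to the −75 notch.

```bash
python3 -m creep '[[1,0,0,0,0,0,-8.2],[1,0,0,0,0,0,-8.2],[1,0,0,0,0,0,-8.1],[1,-3,-46,0,0,0,0],[1,-3,-46,0,0,0,0]]' && python3 -m creep '[[1,-3,-46,0,0,0,0],[1,-3,-46,0,0,0,0],[1,-3,-46,0,0,0,0],[1,-3,-46,0,0,0,0],[1,0,0,0,0,0,0]]' && python3 -m creep '[[1,0,0,0,0,0,0]]'
python3 - <<'E'
from h import *
save('wrist','w5.png')
S=[];
for i in range(4): save('side','s5.png'); S.append(state())
p=np.mean([s['ee_pos'] for s in S],0); print(p,S[-1]['ee_rot'],shift([540.3,145.2,21]))
R=Ro.from_euler('xyz',S[-1]['ee_rot'],degrees=True).as_matrix()
W=ld('w5')
for X in ([85,0,-18.8],):
    q=W['view'][:3,:3]@(p+R@X)+W['view'][:3,3]; th=np.arctan2(np.hypot(q[0],q[1]),q[2]); ph=np.arctan2(q[1],q[0])
    print('pred end px',W['cx']+W['fx']*th*np.cos(ph),W['cy']+W['fx']*th*np.sin(ph))
E
```

```text
time_s: 6.6
ee_pos: [561.2, -37.5, 128.2]
ee_rot: [-180.0, 0.3, 3.9]
force: [0.2, 0.4, -1.9]
gripper_width: 13.4
time_s: 7.22
ee_pos: [536.3, 146.8, 128.5]
ee_rot: [180.0, 0.3, 4.2]
force: [-0.3, -1.1, -3.0]
gripper_width: 13.2
time_s: 7.35
ee_pos: [537.3, 144.1, 129.2]
ee_rot: [179.9, 0.2, 4.0]
force: [0.1, -0.2, -1.9]
gripper_width: 13.4
[538.19900936 143.61785373 130.33600718] [1.79981327e+02 2.39128837e-02 3.92216354e+00] [  2.01055162  -1.3427138  109.6968309 ]
pred end px 321.0489034083915 114.48485072127974
```

View pics/w5.png

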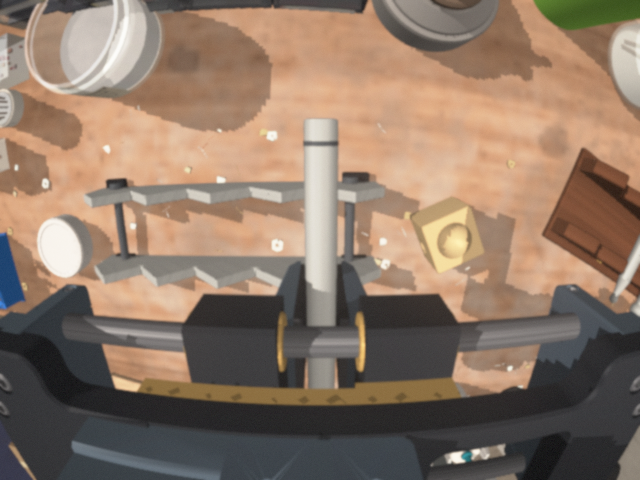

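View pics/s5.png

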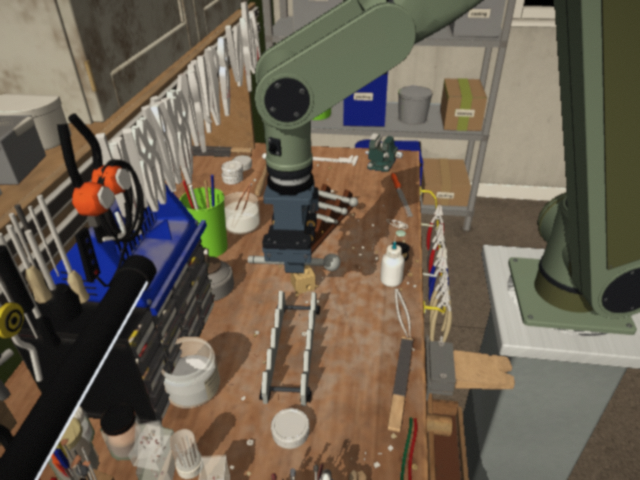

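The punch is level and held, over the far-right notch at columns 320–345. I descend in two stages.

```bash
python3 -m creep '[[1,2,-1.3,25,0,0,0],[1,0,0,35,0,0,0],[1,0,0,25,0,0,0],[1,0,0,10,0,0,0],[1,0,0,0,0,0,0]]' && python3 -m creep '[[1,0,0,0,0,0,0],[1,0,0,0,0,0,0]]'
python3 - <<'E'
from h import *
save('wrist','w6.png');save('top','t6.png');print(state()['ee_pos'])
E
```

```text
time_s: 8.22
ee_pos: [540.4, 145.9, 35.8]
ee_rot: [180.0, 0.0, 4.0]
force: [-0.4, -0.4, -3.2]
gripper_width: 12.9
time_s: 8.48
ee_pos: [541.0, 146.4, 37.0]
ee_rot: [-180.0, -0.1, 4.0]
force: [0.5, -0.4, -1.9]
gripper_width: 12.8
[540.69787176 146.34986507  36.68904625]
```

View pics/w6.png

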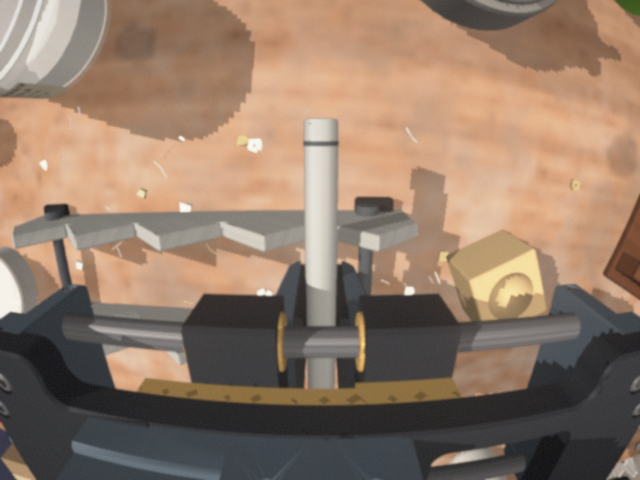

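The shank sits over the notch between the peaks at ~265 and ~380 columns. I'll finish the descent.

```bash
python3 -m creep '[[1,0,0.8,8,0,0,0],[1,0,0,5,0,0,0],[1,0,0,2,0,0,0],[1,0,0,0,0,0,0]]'; python3 -m creep '[[1,0,0,0,0,0,0]]'
```

```text
time_s: 9.07
ee_pos: [540.4, 146.4, 21.7]
ee_rot: [-179.9, -0.0, 4.0]
force: [-1.1, 2.1, 4.7]
gripper_width: 13.2
time_s: 9.2
ee_pos: [540.3, 146.4, 21.7]
ee_rot: [-179.9, -0.0, 4.0]
force: [-2.5, 3.2, 5.6]
gripper_width: 12.9
```

It is touching the notch (z force −2 → +5.6 N at z 21.7). Releasing and retreating.

```bash
python3 -m creep '[[0.6,0,0,0,0,0,0],[0.6,0,0,0,0,0,0],[0.6,0,0,0,0,0,0],[0.6,0,0,-10,0,0,0],[0.6,0,0,-40,0,0,0]]' && python3 -m creep '[[0.6,0,0,-45,0,0,0],[0.6,0,0,-20,0,0,0],[0.6,0,0,0,0,0,0]]'
python3 - <<'E'
from h import *
save('wrist','w7.png');s=state();print(s['ee_pos'],s['ee_rot'],s['gripper_width'])
E
```

```text
time_s: 9.82
ee_pos: [538.7, 144.9, 69.9]
ee_rot: [179.9, 0.3, 4.0]
force: [-0.6, 0.4, 0.4]
gripper_width: 36.5
time_s: 10.2
ee_pos: [541.6, 145.7, 138.2]
ee_rot: [-180.0, -0.3, 4.0]
force: [-0.0, 0.5, -0.4]
gripper_width: 36.3
[540.46333831 145.41205484 136.53035408] [-1.79993006e+02 -8.04912459e-02  4.00602435e+00] 36.44633776803917
```

View pics/w7.png

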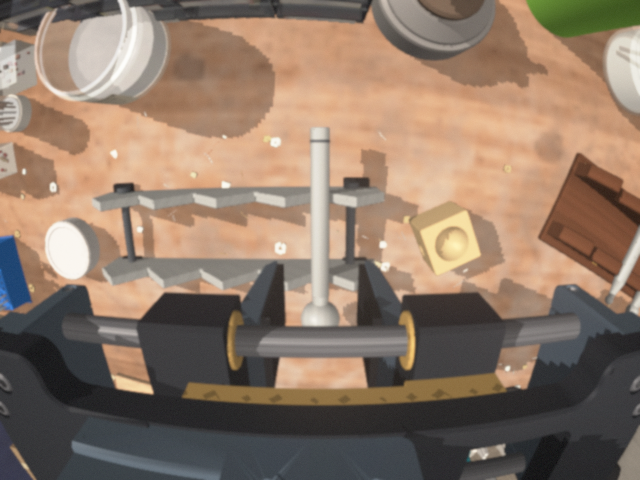

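punch_32 is seated in the notch nearest the cube: the ball is at (320,313), the end at (320,130), and the cube hasn't moved. Next is punch_24.

```bash
python3 -m creep '[[0.6,-6.2,59.1,0,0,0,0],[0.6,-6.2,59.1,0,0,0,0],[0.6,-6.2,59.1,0,0,0,0],[0.6,-6.2,59.1,0,0,0,0],[0.6,-6.2,59.1,0,0,0,0]]' && python3 -m creep '[[0.6,-6.2,59.1,0,0,0,0],[0.6,-6.2,59.1,0,0,0,0],[0.6,0,0,0,0,0,8],[0.6,0,0,0,0,0,8],[0.6,0,0,0,0,0,8]]' && python3 -m creep '[[0.6,0,0,0,0,0,0],[0.6,0,0,0,0,0,0]]'
python3 - <<'E'
from h import *
save('wrist','w8.png'); s=state(); print(s['ee_pos'],s['ee_rot'],shift([525.9,-270.4,21]))
E
```

```text
time_s: 10.88
ee_pos: [528.9, -153.1, 134.4]
ee_rot: [-179.9, 0.1, 4.0]
force: [0.4, -0.6, -0.4]
gripper_width: 36.7
time_s: 11.5
ee_pos: [524.9, -270.2, 134.0]
ee_rot: [-180.0, 0.2, -20.3]
force: [0.5, -0.1, -0.8]
gripper_width: 36.8
time_s: 11.75
ee_pos: [525.5, -270.0, 135.1]
ee_rot: [-180.0, 0.1, -19.9]
force: [-0.2, -0.3, -0.4]
gripper_width: 36.7
[ 525.69852868 -270.05116921  135.34313754] [-1.79995829e+02  6.29948239e-02 -1.98918953e+01] [  0.43385556   0.26779296 114.34271044]
```

View pics/w8.png

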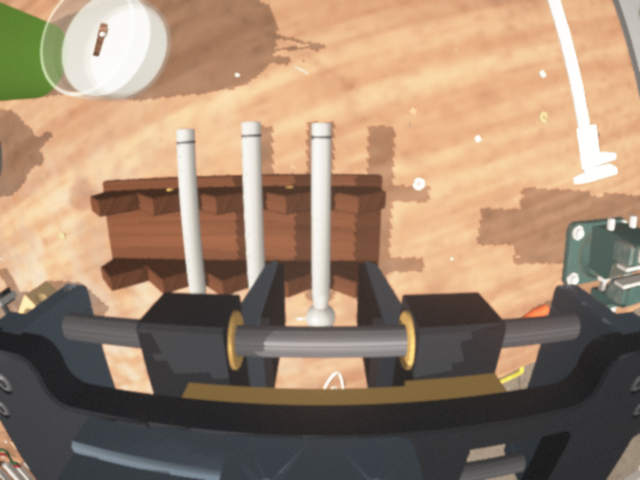

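punch_24 is centred (column 321, end at row 124). I'll check along the shank.

```bash
python3 - <<'E'
from h import *
for n,r in(('w7',129),('w8',123)):
    print(n,onz(ray(ld(n),(320.5,r),1),44).round(1))
W=ld('w8')
def pr(X):
    q=W['view'][:3,:3]@np.array(X)+W['view'][:3,3]; th=np.arctan2(np.hypot(q[0],q[1]),q[2]); ph=np.arctan2(q[1],q[0]); return W['cx']+W['fx']*th*np.cos(ph),W['cy']+W['fx']*th*np.sin(ph)
print(pr([525.9+85*.939,-270.4-85*.342,40]))
E
```

```text
w7 [622.7 150.9  44. ]
w8 [ 605.5 -299.6   44. ]
(np.float64(320.2450202320336), np.float64(122.89964552015815))
```

```bash
python3 -m creep '[[0.6,0.3,0.3,15,0,0,0.2],[0.6,0,0,40,0,0,0],[0.6,0,0,40,0,0,0],[0.6,0,0,14,0,0,0],[0.6,0,0,5,0,0,0]]' && python3 -m creep '[[0.6,0,0,0,0,0,0],[1,0,0,0,0,0,0],[1,0,0,0,0,0,0],[1,0,0,0,0,0,0],[1,0,0,0,0,0,0]]' 40 && python3 -m creep '[[1,0,0,-5,0,0,0],[1,0,0,-20,0,0,0],[1,0,0,-40,0,0,0],[1,0,0,-45,0,0,0],[1,0,0,0,0,0,0]]' &&  python3 -m creep '[[1,0,0,0,0,0,0]]'
python3 - <<'E'
from h import *
s=state(); print(s['ee_pos'],s['ee_rot'],s['torque'])
E
```

```text
time_s: 12.42
ee_pos: [526.0, -270.6, 21.2]
ee_rot: [-180.0, 0.1, -20.2]
force: [0.5, -0.7, 0.7]
gripper_width: 36.7
time_s: 13.05
ee_pos: [526.8, -270.3, 22.7]
ee_rot: [-180.0, -0.1, -20.2]
force: [0.2, 3.9, 4.8]
gripper_width: 13.3
time_s: 13.68
ee_pos: [528.0, -272.2, 135.5]
ee_rot: [179.9, -0.4, -20.2]
force: [0.3, 0.3, -3.2]
gripper_width: 13.1
time_s: 13.8
ee_pos: [525.0, -270.4, 130.8]
ee_rot: [180.0, 0.1, -20.2]
force: [0.9, 0.5, -3.5]
gripper_width: 13.2
[ 524.9893666  -270.44442728  130.77518582] [ 1.79989518e+02  1.47375564e-01 -2.01938080e+01] [ 0.06781583  0.03557505 -0.02911572]
```

```bash
python3 -m creep '[[1,0,0,0,0,0,-8.1],[1,0,0,0,0,0,-8.1],[1,0,0,0,0,0,-8],[1,5.4,-58,0,0,0,0],[1,5.4,-58,0,0,0,0]]' && python3 -m creep '[[1,5.4,-58,0,0,0,0],[1,5.4,-58,0,0,0,0],[1,5.4,-58,0,0,0,0],[1,5.4,-58,0,0,0,0],[1,5.4,-58,0,0,0,0]]' && python3 -m creep '[[1,5.4,-58,0,0,0,0],[1,0,0,0,0,0,0],[1,0,0,0,0,0,0],[1,0,0,0,0,0,0],[1,0,0,0,0,0,0]]'
python3 - <<'E'
from h import *
save('wrist','w9.png'); s=state(); print(s['ee_pos'],s['ee_rot'],shift([536.8,195,21]))
E
```

```text
time_s: 14.42
ee_pos: [527.2, -153.1, 129.4]
ee_rot: [-179.9, 0.3, 3.9]
force: [0.8, 0.5, -1.7]
gripper_width: 12.9
time_s: 15.05
ee_pos: [533.9, 138.3, 129.7]
ee_rot: [179.9, 0.2, 4.0]
force: [1.8, -0.1, -1.6]
gripper_width: 13.5
time_s: 15.68
ee_pos: [536.8, 193.9, 131.7]
ee_rot: [180.0, 0.0, 3.9]
force: [0.4, -0.4, -1.8]
gripper_width: 13.0
[536.85019532 194.11019497 131.87693522] [1.79986122e+02 1.22703674e-02 3.91370900e+00] [ 3.43997124e-02 -9.18012798e-01  1.10876711e+02]
```

View pics/w9.png

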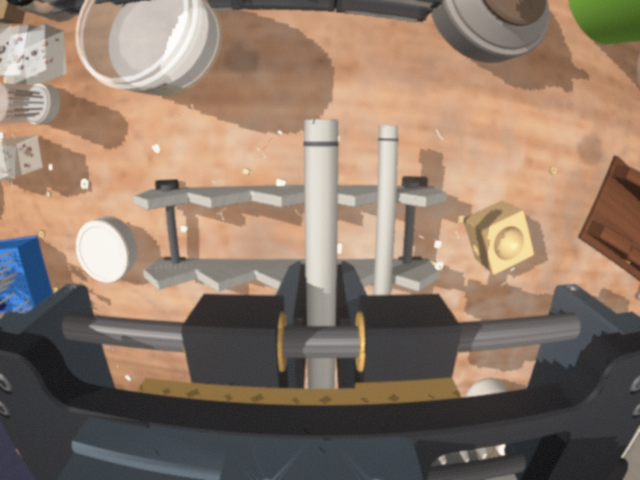

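The held punch is at column 320 over the notch left of punch_32 (column 387). Descending.

```bash
python3 -m creep '[[1,0,-0.5,25,0,0,0],[1,0,0,35,0,0,0],[1,0,0,25,0,0,0],[1,0,0,10,0,0,0],[1,0,0,5,0,0,0]]' && python3 -m creep '[[1,0,0,5,0,0,0],[1,0,0,3,0,0,0],[1,0,0,1.5,0,0,0],[1,0,0,0,0,0,0]]'
```

```text
time_s: 16.35
ee_pos: [537.2, 195.5, 32.0]
ee_rot: [-180.0, -0.0, 4.0]
force: [-0.3, -0.2, -2.2]
gripper_width: 12.9
time_s: 16.85
ee_pos: [537.1, 196.2, 23.0]
ee_rot: [-180.0, -0.1, 4.0]
force: [-0.4, 2.0, -0.1]
gripper_width: 12.9
```

```bash
python3 -m creep '[[1,0,0.3,1,0,0,0],[1,0,0,0,0,0,0],[1,0,0,0,0,0,0]]' && python3 -m creep '[[0.6,0,0,0,0,0,0],[0.6,0,0,0,0,0,0],[0.6,0,0,0,0,0,0],[0.6,0,0,-10,0,0,0],[0.6,0,0,-40,0,0,0]]' && python3 -m creep '[[0.6,0,0,-45,0,0,0],[0.6,0,0,-20,0,0,0],[0.6,0,0,0,0,0,0],[0.6,0,0,0,0,0,0]]'
python3 - <<'E'
from h import *
save('wrist','w10.png'); s=state(); print(s['ee_pos'],s['ee_rot'],shift([543.5,-223.2,s['ee_pos'][2]]))
E
```

```text
time_s: 17.23
ee_pos: [537.2, 196.3, 22.7]
ee_rot: [-179.9, -0.1, 4.0]
force: [-2.2, 3.2, 5.6]
gripper_width: 12.9
time_s: 17.85
ee_pos: [535.2, 194.8, 70.4]
ee_rot: [179.9, 0.3, 4.0]
force: [1.8, 1.1, 0.3]
gripper_width: 36.8
time_s: 18.35
ee_pos: [536.0, 195.1, 135.6]
ee_rot: [180.0, 0.1, 4.0]
force: [-0.7, -0.7, -0.1]
gripper_width: 36.6
[535.90505951 195.07954178 135.16858082] [1.79956370e+02 1.40835007e-01 4.00759608e+00] [-2.16565899e+01  4.17787401e+02  3.71373050e-01]
```

View pics/w10.png

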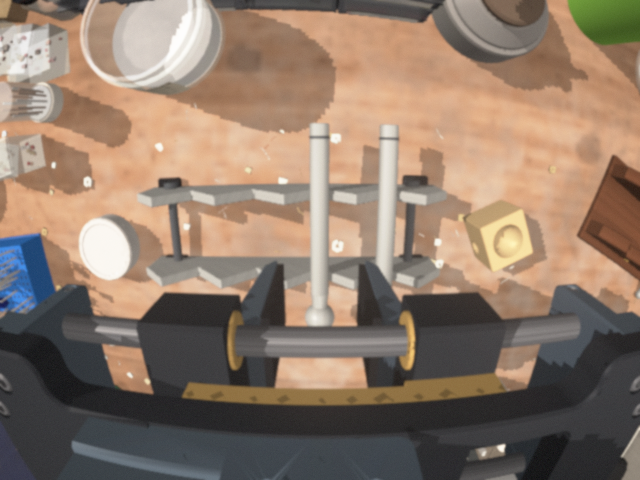

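punch_24 is seated in the second notch from the cube, level and parallel with punch_32. Now punch_17.

```bash
python3 -m creep '[[0.6,-3.1,59.7,0,0,0,0],[0.6,-3.1,59.7,0,0,0,0],[0.6,-3.1,59.7,0,0,0,0],[0.6,-3.1,59.7,0,0,0,0],[0.6,-3.1,59.7,0,0,0,0]]' && python3 -m creep '[[0.6,-3.1,59.7,0,0,0,0],[0.6,-3.1,59.7,0,0,0,0],[0.6,0,0,0,0,0,8],[0.6,0,0,0,0,0,8],[0.6,0,0,0,0,0,8.2]]' && python3 -m creep '[[0.6,0,0,0,0,0,0],[0.6,0,0,0,0,0,0],[0.6,0,0,0,0,0,0]]'
python3 - <<'E'
from h import *
save('wrist','w11.png'); s=state(); print(s['ee_pos'],s['ee_rot'],shift([543.5,-223.2,21]))
W=ld('w11')
def pr(X):
    q=W['view'][:3,:3]@np.array(X)+W['view'][:3,3]; th=np.arctan2(np.hypot(q[0],q[1]),q[2]); ph=np.arctan2(q[1],q[0]); return W['cx']+W['fx']*th*np.cos(ph),W['cy']+W['fx']*th*np.sin(ph)
print(pr([543.5+85*.939,-223.2-85*.342,40]))
E
```

```text
time_s: 19.02
ee_pos: [541.4, -105.2, 135.1]
ee_rot: [-180.0, 0.1, 4.0]
force: [1.3, -0.4, 0.2]
gripper_width: 36.5
time_s: 19.65
ee_pos: [543.5, -223.1, 134.7]
ee_rot: [-180.0, 0.2, -20.5]
force: [-0.3, -0.6, 0.1]
gripper_width: 36.3
time_s: 20.02
ee_pos: [544.2, -222.8, 136.2]
ee_rot: [180.0, 0.0, -20.1]
force: [0.1, 0.4, 0.5]
gripper_width: 36.3
[ 544.31193973 -222.8651647   136.28507238] [ 1.79997812e+02  1.35183080e-02 -2.01340837e+01] [ -0.61986512   0.5894546  115.28524444]
(np.float64(320.2005698313985), np.float64(124.554980227119))
```

View pics/w11.png

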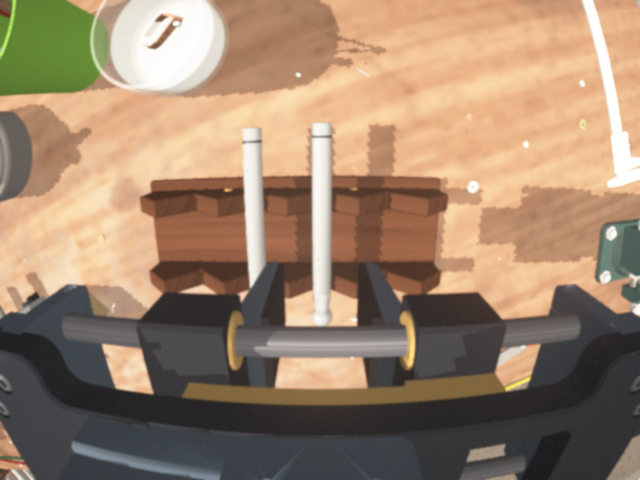

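punch_17 is centred (column 321, end at row 124.5, matching the prediction). Descend, grip and lift.

```bash
python3 -m creep '[[0.6,-0.5,0,15,0,0,0],[0.6,0,0,40,0,0,0],[0.6,0,0,40,0,0,0],[0.6,0,0,14,0,0,0],[0.6,0,0,6,0,0,0]]' && python3 -m creep '[[0.6,0,0,0,0,0,0],[1,0,0,0,0,0,0],[1,0,0,0,0,0,0],[1,0,0,0,0,0,0],[1,0,0,0,0,0,0]]' 40 && python3 -m creep '[[1,0,0,-5,0,0,0],[1,0,0,-20,0,0,0],[1,0,0,-40,0,0,0],[1,0,0,-45,0,0,0],[1,0,0,0,0,0,0]]' &&  python3 -m creep '[[1,0,0,0,0,0,0],[1,0,0,0,0,0,0]]'
```

```text
time_s: 20.7
ee_pos: [543.8, -222.8, 20.8]
ee_rot: [180.0, 0.0, -20.2]
force: [0.9, -0.6, -0.1]
gripper_width: 36.3
time_s: 21.32
ee_pos: [544.2, -223.4, 22.2]
ee_rot: [180.0, -0.1, -20.2]
force: [-1.3, -1.6, 4.1]
gripper_width: 13.2
time_s: 21.95
ee_pos: [546.0, -223.4, 134.9]
ee_rot: [-180.0, -0.4, -20.2]
force: [0.1, -0.4, -2.6]
gripper_width: 13.3
time_s: 22.2
ee_pos: [542.7, -222.2, 129.5]
ee_rot: [-180.0, 0.2, -20.2]
force: [0.2, 0.9, -1.8]
gripper_width: 12.9
```

```bash
python3 -m creep '[[1,0,0,0,0,0,-8.1],[1,0,0,0,0,0,-8.1],[1,0,0,0,0,0,-8],[1,2.8,-58.4,0,0,0,0],[1,2.8,-58.4,0,0,0,0]]' && python3 -m creep '[[1,2.8,-58.4,0,0,0,0],[1,2.8,-58.4,0,0,0,0],[1,2.8,-58.4,0,0,0,0],[1,2.8,-58.4,0,0,0,0],[1,2.8,-58.4,0,0,0,0]]' && python3 -m creep '[[1,2.8,-58.4,0,0,0,0],[1,0,0,0,0,0,0],[1,0,0,0,0,0,0],[1,0,0,0,0,0,0],[1,0,0,0,0,0,0]]'
python3 - <<'E'
from h import *
save('wrist','w12.png'); s=state(); print(s['ee_pos'],s['ee_rot'],shift([533.3,244.9,21]))
E
```

```text
time_s: 22.82
ee_pos: [540.5, -104.9, 129.8]
ee_rot: [-179.9, 0.1, 3.9]
force: [1.3, 0.3, -1.6]
gripper_width: 13.1
time_s: 23.45
ee_pos: [533.9, 188.0, 130.0]
ee_rot: [180.0, 0.1, 4.0]
force: [1.0, -0.1, -2.5]
gripper_width: 13.2
time_s: 24.08
ee_pos: [533.7, 243.6, 131.4]
ee_rot: [180.0, 0.0, 3.9]
force: [0.0, -0.4, -2.4]
gripper_width: 13.0
[533.70313725 243.73072507 131.42735364] [1.79988194e+02 7.81722366e-03 3.91564058e+00] [ -0.30728287  -1.21682848 110.42714821]
```

View pics/w12.png

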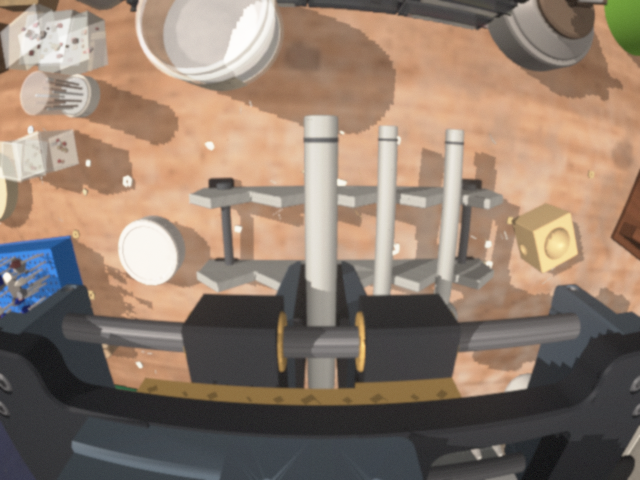

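The held punch is at column 320 over the third notch, with the two seated ones at 387 and 453. Lowering it.

```bash
python3 -m creep '[[1,0,-0.5,25,0,0,0],[1,0,0,35,0,0,0],[1,0,0,25,0,0,0],[1,0,0,10,0,0,0],[1,0,0,5,0,0,0]]' && python3 -m creep '[[1,0,0,5,0,0,0],[1,0,0,3,0,0,0],[1,0,0,1.5,0,0,0],[1,0,0,0.7,0,0,0],[1,0,0,0,0,0,0]]' && python3 -m creep '[[1,0,0,0,0,0,0]]'
```

```text
time_s: 24.75
ee_pos: [533.9, 245.1, 31.5]
ee_rot: [-180.0, -0.0, 4.0]
force: [0.3, 1.0, -1.4]
gripper_width: 13.0
time_s: 25.38
ee_pos: [534.1, 246.2, 22.2]
ee_rot: [-179.9, -0.1, 4.0]
force: [-1.1, 3.1, 5.0]
gripper_width: 12.9
time_s: 25.5
ee_pos: [534.1, 246.1, 22.2]
ee_rot: [-179.9, -0.1, 4.0]
force: [-1.7, 3.5, 5.7]
gripper_width: 13.3
```

```bash
python3 -m creep '[[0.6,0,0,0,0,0,0],[0.6,0,0,0,0,0,0],[0.6,0,0,0,0,0,0],[0.6,0,0,-10,0,0,0],[0.6,0,0,-40,0,0,0]]' && python3 -m creep '[[0.6,0,0,-45,0,0,0],[0.6,0,0,-20,0,0,0],[0.6,0,0,0,0,0,0],[0.6,0,0,0,0,0,0]]'
python3 - <<'E'
from h import *
save('wrist','w13.png'); s=state(); print(s['ee_pos'],s['ee_rot'],shift([558.4,-175.9,s['ee_pos'][2]]))
E
```

```text
time_s: 26.12
ee_pos: [532.0, 244.5, 70.1]
ee_rot: [179.9, 0.3, 4.0]
force: [1.6, 0.3, -0.0]
gripper_width: 36.4
time_s: 26.62
ee_pos: [532.8, 245.0, 135.4]
ee_rot: [180.0, 0.1, 4.0]
force: [-0.3, 0.6, -0.7]
gripper_width: 36.3
[532.6949933  244.92234011 134.96700811] [1.79943747e+02 1.35778730e-01 4.01031485e+00] [ -3.78857933 421.58944144   0.42289193]
```

View pics/w13.png

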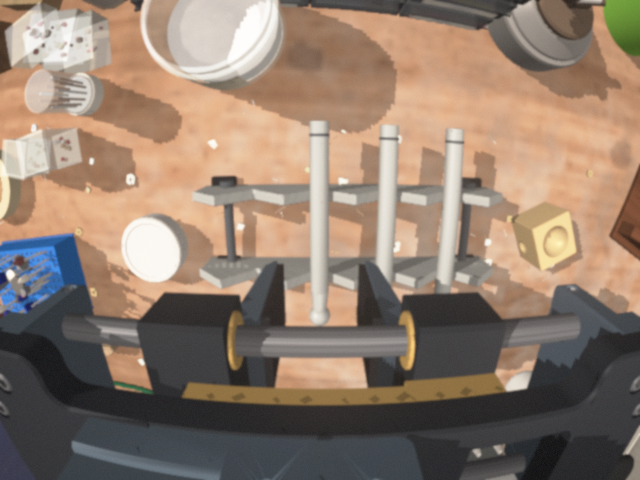

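punch_17 is seated in the third notch (column 319). Last is punch_10.

```bash
python3 -m creep '[[0.6,-0.5,60.2,0,0,0,0],[0.6,-0.5,60.2,0,0,0,0],[0.6,-0.5,60.2,0,0,0,0],[0.6,-0.5,60.2,0,0,0,0],[0.6,-0.5,60.2,0,0,0,0]]' && python3 -m creep '[[0.6,-0.5,60.2,0,0,0,0],[0.6,-0.5,60.2,0,0,0,0],[0.6,0,0,0,0,0,8],[0.6,0,0,0,0,0,8],[0.6,0,0,0,0,0,8.2]]' && python3 -m creep '[[0.6,0,0,0,0,0,0],[0.6,0,0,0,0,0,0],[0.6,0,0,0,0,0,0]]'
python3 - <<'E'
from h import *
save('wrist','w14.png'); s=state(); print(s['ee_pos'],s['ee_rot'],shift([558.4,-175.9,21]))
W=ld('w14')
def pr(X):
    q=W['view'][:3,:3]@np.array(X)+W['view'][:3,3]; th=np.arctan2(np.hypot(q[0],q[1]),q[2]); ph=np.arctan2(q[1],q[0]); return W['cx']+W['fx']*th*np.cos(ph),W['cy']+W['fx']*th*np.sin(ph)
print(pr([558.4+85*.939,-175.9-85*.342,40]))
E
```

```text
time_s: 27.3
ee_pos: [551.3, -56.9, 134.9]
ee_rot: [-180.0, 0.1, 4.0]
force: [0.4, 0.4, 0.9]
gripper_width: 36.7
time_s: 27.92
ee_pos: [558.6, -175.4, 134.5]
ee_rot: [180.0, 0.2, -20.5]
force: [0.3, 0.3, -0.8]
gripper_width: 36.6
time_s: 28.3
ee_pos: [559.4, -175.2, 136.0]
ee_rot: [180.0, 0.0, -20.1]
force: [-0.5, -0.3, 0.2]
gripper_width: 36.3
[ 559.44867581 -175.19767363  136.06908971] [ 1.79995641e+02  1.45392757e-02 -2.01330777e+01] [ -0.71365545   1.01161258 115.06935181]
(np.float64(320.80202156588655), np.float64(124.6784554872431))
```

View pics/w14.png

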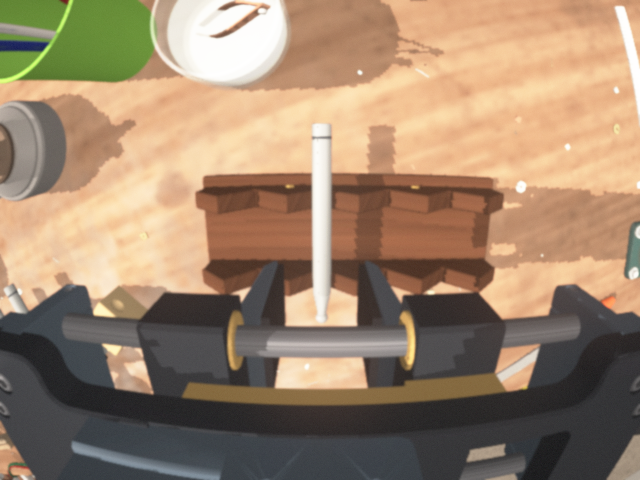

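punch_10 is centred (column 321, end at row 125). Same descent, grip and lift.

```bash
python3 -m creep '[[0.6,-0.7,0.4,15,0,0,0],[0.6,0,0,40,0,0,0],[0.6,0,0,40,0,0,0],[0.6,0,0,14,0,0,0],[0.6,0,0,6,0,0,0]]' && python3 -m creep '[[0.6,0,0,0,0,0,0],[1,0,0,0,0,0,0],[1,0,0,0,0,0,0],[1,0,0,0,0,0,0],[1,0,0,0,0,0,0]]' 40 && python3 -m creep '[[1,0,0,-5,0,0,0],[1,0,0,-20,0,0,0],[1,0,0,-40,0,0,0],[1,0,0,-45,0,0,0],[1,0,0,0,0,0,0]]' &&  python3 -m creep '[[1,0,0,0,0,0,0],[1,0,0,0,0,0,0]]'
```

```text
time_s: 28.98
ee_pos: [558.6, -175.4, 20.6]
ee_rot: [180.0, 0.0, -20.2]
force: [-0.2, -0.3, 1.0]
gripper_width: 36.4
time_s: 29.6
ee_pos: [559.1, -175.6, 22.0]
ee_rot: [180.0, -0.1, -20.2]
force: [-0.6, 0.0, 3.8]
gripper_width: 12.9
time_s: 30.22
ee_pos: [560.9, -176.2, 134.9]
ee_rot: [-180.0, -0.5, -20.2]
force: [-0.7, 0.3, -0.8]
gripper_width: 12.7
time_s: 30.48
ee_pos: [557.5, -175.0, 129.4]
ee_rot: [180.0, 0.2, -20.2]
force: [-0.4, -0.4, -2.1]
gripper_width: 13.8
```

```bash
python3 -m creep '[[1,0,0,0,0,0,-8.1],[1,0,0,0,0,0,-8.1],[1,0,0,0,0,0,-8],[1,0.5,-59,0,0,0,0],[1,0.5,-59,0,0,0,0]]' && python3 -m creep '[[1,0.5,-59,0,0,0,0],[1,0.5,-59,0,0,0,0],[1,0.5,-59,0,0,0,0],[1,0.5,-59,0,0,0,0],[1,0.5,-59,0,0,0,0]]' && python3 -m creep '[[1,0.5,-59,0,0,0,0],[1,0,0,0,0,0,0],[1,0,0,0,0,0,0],[1,0,0,0,0,0,0],[1,0,0,0,0,0,0]]'
python3 - <<'E'
from h import *
save('wrist','w15.png'); s=state(); print(s['ee_pos'],s['ee_rot'],shift([529.9,294.8,21]))
E
```

```text
time_s: 31.1
ee_pos: [550.6, -56.8, 129.7]
ee_rot: [-180.0, 0.1, 3.9]
force: [0.8, -0.0, -0.9]
gripper_width: 13.2
time_s: 31.72
ee_pos: [532.4, 238.4, 129.8]
ee_rot: [179.9, 0.1, 4.0]
force: [1.1, -0.4, -1.9]
gripper_width: 13.2
time_s: 32.35
ee_pos: [529.9, 294.4, 131.2]
ee_rot: [180.0, 0.0, 3.9]
force: [-0.2, -0.4, -1.8]
gripper_width: 12.6
[529.92815994 294.60217391 131.25773144] [1.79989113e+02 3.66176487e-03 3.91777906e+00] [-7.53113215e-03 -2.20238024e-01  1.10257692e+02]
```

View pics/w15.png

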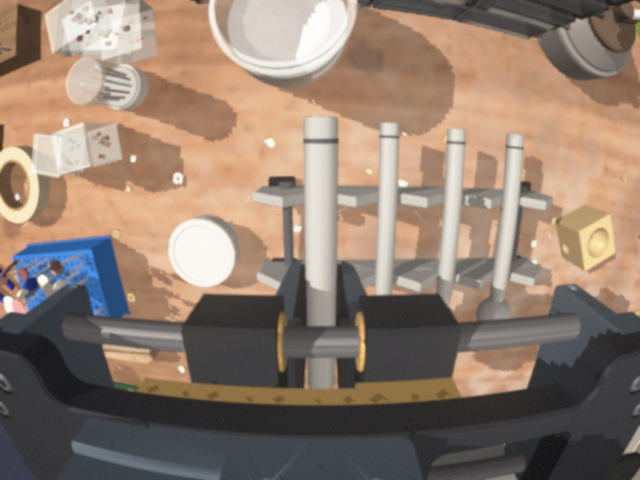

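The held punch is over the last notch (column 320). The tin at (203,250) is clear, since the gripper body stays above 100 mm. Lowering.

```bash
python3 -m creep '[[1,0,0.3,25,0,0,0],[1,0,0,35,0,0,0],[1,0,0,25,0,0,0],[1,0,0,10,0,0,0],[1,0,0,5,0,0,0]]' && python3 -m creep '[[1,0,0,5,0,0,0],[1,0,0,3,0,0,0],[1,0,0,1.5,0,0,0],[1,0,0,0.7,0,0,0],[1,0,0,0,0,0,0]]' && python3 -m creep '[[1,0,0,0,0,0,0]]'
```

```text
time_s: 33.02
ee_pos: [530.1, 295.2, 31.3]
ee_rot: [-180.0, -0.0, 4.0]
force: [0.8, -0.7, -1.0]
gripper_width: 13.2
time_s: 33.65
ee_pos: [530.2, 296.1, 21.9]
ee_rot: [-179.9, -0.1, 4.0]
force: [-0.5, 2.0, 4.2]
gripper_width: 13.3
time_s: 33.78
ee_pos: [530.2, 296.1, 21.9]
ee_rot: [-179.9, -0.1, 4.0]
force: [-1.7, 1.3, 6.2]
gripper_width: 13.2
```

```bash
python3 -m creep '[[0.6,0,0,0,0,0,0],[0.6,0,0,0,0,0,0],[0.6,0,0,0,0,0,0],[0.6,0,0,-10,0,0,0],[0.6,0,0,-40,0,0,0]]' && python3 -m creep '[[0.6,0,0,-50,0,0,0],[0.6,0,0,-50,0,0,0],[0.6,-40,30,-25,0,0,0],[0.6,-50,30,0,0,0,0],[0.6,-20,20,0,0,0,0]]' && python3 -m creep '[[0.6,0,0,0,0,0,0],[0.6,0,0,0,0,0,0]]'
python3 - <<'E'
from h import *
save('wrist','w16.png');save('side','s16.png');f=save('top','t16.png')
a=cv2.imread('pics/t16.png'); cv2.imwrite('pics/t16z.png',cv2.resize(a[180:290,130:330],None,fx=4,fy=4,interpolation=2))
a=cv2.imread('pics/s16.png'); cv2.imwrite('pics/s16z.png',cv2.resize(a[255:455,230:370],None,fx=3,fy=3,interpolation=2))
E
```

```text
time_s: 34.4
ee_pos: [528.2, 294.5, 69.7]
ee_rot: [179.9, 0.3, 4.0]
force: [0.9, -0.1, 0.0]
gripper_width: 36.5
time_s: 35.02
ee_pos: [423.1, 206.5, 197.1]
ee_rot: [180.0, -0.0, 4.0]
force: [0.9, -0.3, -0.4]
gripper_width: 36.8
time_s: 35.28
ee_pos: [426.7, 208.6, 196.7]
ee_rot: [-180.0, -0.1, 4.0]
force: [0.2, 0.5, -0.1]
gripper_width: 36.5
```

View pics/w16.png

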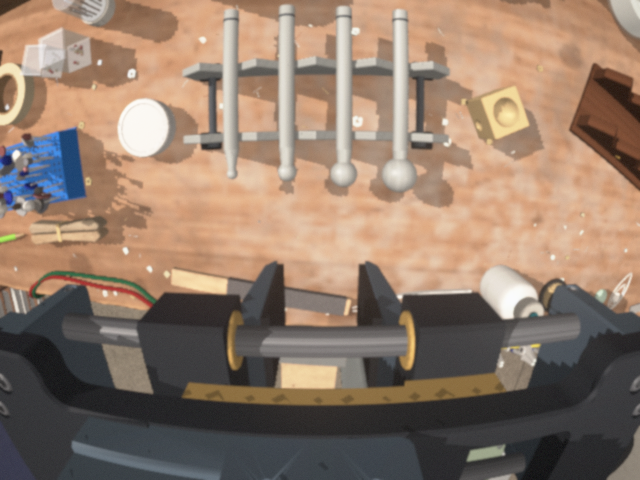

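View pics/s16z.png

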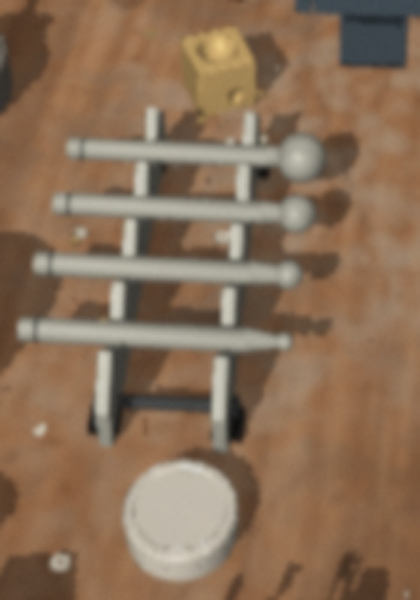

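View pics/t16z.png

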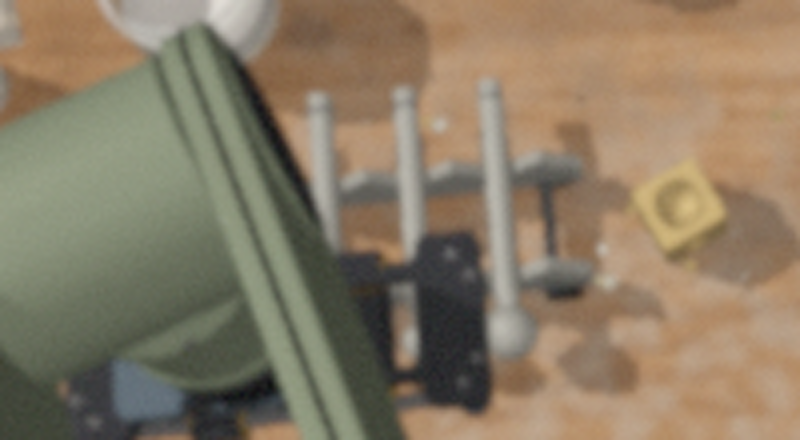

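All four are in place in the right order. In the wrist view the balls run 10, 17, 24, 32 at (232,174), (287,172), (343,173), (399,174), with the 32 by the cube. One numeric check of heights and centring from the wrist and side views.

```bash
python3 - <<'E'
from h import *
W=ld('w16');S=ld('s16'); s=lambda u,v:(230+(u+.5)/3-.5,255+(v+.5)/3-.5)
c=np.array([535.1,220]);t=np.radians(4);R=np.array([[np.cos(t),-np.sin(t)],[np.sin(t),np.cos(t)]])
for n,bw,bs,ew,es in [(10,(232,174),(285,341),(231,12),(22,328)),(17,(287,172),(289,273),(287,8),(38,263)),(24,(343,173),(297,213),(344,9),(58,203)),(32,(399,174),(301,157),(400,13),(72,147))]:
    b,e1=tri(ray(W,bw,1),ray(S,s(*bs)));e,e2=tri(ray(W,ew,1),ray(S,s(*es)))
    print(n,'ball',b.round(1),'end',e.round(1),round(e1,1),round(e2,1),'local ball',(R.T@(b[:2]-c)).round(1),'local end',(R.T@(e[:2]-c)).round(1))
T=ld('t16');t2=lambda u,v:(130+(u+.5)/4-.5,180+(v+.5)/4-.5); print('cube',onz(ray(T,t2(680,208)),42))
print('tin w16',onz(ray(W,(145,127),1),22),'tin w1',onz(ray(ld('w1'),(158,200),1),22), 'w2',onz(ray(ld('w2'),(152,112),1),22),'cube w16',onz(ray(W,(506,108),1),42),'w2',onz(ray(ld('w2'),(465,92),1),42))
E
```

```text
10 ball [463.5 291.2  38.9] end [613.4 301.7  39.3] 0.3 0.7 local ball [-66.5  76. ] local end [83.9 76.1]
17 ball [467.8 240.9  39.4] end [617.7 251.3  38.3] 0.3 0.7 local ball [-65.6  25.6] local end [84.6 25.5]
24 ball [469.8 191.1  38.6] end [619.1 201.   38.5] 0.7 1.4 local ball [-67.1 -24.3] local end [ 82.4 -24.9]
32 ball [473.4 140.2  37.6] end [622.  150.7  38.7] 0.4 0.8 local ball [-67.1 -75.3] local end [ 81.9 -75.2]
cube [541.73944151  41.73536032  42.        ]
tin w16 [506.41544584 388.35876639  22.        ] tin w1 [507.62129681 387.56888428  22.        ] w2 [506.25049078 388.31173802  22.        ] cube w16 [548.9054619   42.09927004  42.        ] w2 [543.62496149  44.13343428  42.        ]
```

Everything agrees: level within about 1 mm, in the ±25 and ±75 notches, and centred within about 3 mm. Handing in.

```bash
python3 - <<'E'
from h import *
print(job_done(), state()['time_s'])
E
```

```text
the job is handed in; nothing more can be done
the job is handed in; nothing more can be done
```

All four doming punches are on the bench rest and the job is handed in, at about 35.5 s on the robot's clock. The order from the brass cube outwards is 32, 24, 17 and 10 mm, with the balls facing the robot.

The last checks, made from the wrist and side cameras:
- **Level:** the ball and the far end of each punch stand at the same height within about 1 mm, at 38–39 mm against the nominal 40 mm.
- **Position:** the shanks lie within about 1 mm of the notch centres and within about 3 mm of centred across the rest.
- **Forces:** the readings at the end of each move stayed below 7 N in each direction.

The cube's position in the top view did not change. My rough wrist readings of it differed by about 5 mm, which I put down to how I picked the point. The tin's readings agreed within about 2 mm. The rail peaks measured about 50 mm high against the 55 mm stated, but the notch bottoms matched, at about 30 mm.

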